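# Eject the counting-chamber case from the green-tabbed dock

## Task

Push the green ejector tab along its slot towards the dock's open mouth, all the way to its stop, so that it drives the dark counting-chamber case out of its dock, and let the tab spring back. Then pick up the ejected case and set it down flat in the steel tray, the same way up, without dropping it. Leave the case in the yellow-tabbed dock where it is.

Things in the scene. Friction and masses are not known exactly. Their poses are not given: they have to be found in the camera images.
- dock_green: White dock fixed to the bench; a like one has a yellow tab. Origin: bay centre at bench height; -x points out of the mouth, towards the robot. Bed z = 30 mm; side walls (52 mm over both, top 44 mm) x = -34 to 104; clear cover (top 47 mm) x = 8 to 102 only. Ahead of the mouth a 20 mm wide tongue (top 30 mm, to x = -97) carries the ejected case, with free space beside it down to the bench.
- ejector_green (a joint): Green tab's spring slide, m: 0 at rest, 0.060 at its stop, growing towards the dock's -x. The tab stands above the cover: at rest centred at x = 69 mm, y = 0 in the dock's frame, 10 mm thick (x), 32 mm wide, z = 50 to 76 mm; push its rear (+x) face. Spring 2 N at rest, 6 N at the stop, plus up to 4 N friction of the case. Springs back when let go; the case stays out.
- case_green: Flat dark case, 82 x 36 x 13 mm, about 50 g, held by two spring clips in the green-tabbed dock. Origin: centre of its underside; y is its long axis (along the dock's x), z up. In the dock's frame it starts at x = 11 mm, z = 30; ejected it is at about x = -49 mm, its front 56 mm beyond the mouth and clear of the cover: grip it there across its 36 mm width and lift straight up.
- case_yellow: The identical case lying in the yellow-tabbed dock; it must stay there. Origin: centre of its underside; y axis long, z up.
- tray: Low open steel tray fixed on the bench, 170 (x) x 120 (y) x 20 mm, walls and floor 3 mm. Origin: centre of its underside; the inner floor is at z = 3 mm.

How it is judged (in metres and radians):
On the way:
1. the green tab is pushed to its stop (within 8 mm) and has driven the case at least 45 mm out, the fingers not touching the case (value of joint ejector_green above 0.052 m and x of case_green in the frame of dock_green below -0.034 m and contact force between the fingers and case_green below 0.1 N), for 0.05 s.
At the end, for the whole second after the job is handed in: The case from the green-tabbed dock lies at rest, flat (within 10 degrees) and same way up on the floor of the steel tray; the green tab has sprung back to within 10 mm of rest; the case of the yellow-tabbed dock is within 12 mm of where it was (x of case_green in the frame of tray between -0.07 and 0.07 m and y of case_green in the frame of tray between -0.045 and 0.045 m and z of case_green in the frame of tray below 0.008 m and angle between case_green's own z axis and vertical below 0.17 rad and linear speed of case_green below 0.02 m/s and value of joint ejector_green below 0.01 m and distance of case_yellow from where it was at the start of the episode below 0.012 m); the robot touches nothing.
It fails at once if the case in the yellow-tabbed dock is moved more than 12 mm (distance of case_yellow from where it was at the start of the episode above 0.012 m).
It fails at once if the ejected case is dropped or thrown (faster than 0.8 m/s with no finger on it) (linear speed of case_green above 0.8 m/s and contact force between the fingers and case_green below 0.05 N).
It also fails if it takes over 58 s, if anything falls off the work surface, if the arm or the gripper's body presses on something with over 40 N, if the wrist force passes 120 N, or if a joint passes its speed limit or range.

## Robot

A 6-joint arm with a two-finger parallel gripper is mounted at the origin on a cart in front of the work surface, level with it; the furniture and walls round the work are solid. World frame = base frame: x ahead of the robot, y to its left, z up, the work surface at z = 0. Lengths are in m, angles in degrees, forces in N, time in s.
With the tool pointing down it reaches from about 0.4 to 0.825 m from the base axis. Payload 7 kg.
Tool frame: the origin (TCP) lies on the centre line of the jaws, within the pads' length; the fingertips stand 11 mm ahead of it and the grasp point (between the pads) lies 8 mm behind it; z points along the fingers, y is the line along which they close (so a half turn about z gives the same grasp; the last joint's range is limited). The gripper opens to 88 mm and grips with 3 to 60 N. Pads are 19 mm wide; open, the fingers measure 130 mm over their backs; the gripper's body (78 mm by 193 mm) begins 47 mm behind the grasp point.
Start: joints at [86.236, 20.546, 0.682, 0, -70.136, -16.507], TCP at [0.234, 0.633, 0.238] pointing down, gripper open.
Joint ranges: [-176.03, 176.03], [-82.01, 121.73], [-58.28, 71.71], [-173.87, 95.51], [-174.79, -0.11], [-173.66, 173.66]. Speed limits (degrees/s): [136.94, 136.94, 172.46, 180, 180, 180].

## Interface

Orientations are given as [roll, pitch, yaw] about the fixed x, y, z axes, in that order (R = Rz(yaw) Ry(pitch) Rx(roll)).
In Python, from plant import r, capture, camera_model, job gives the robot as it stands.
- The arm moves only by the tool drive_tool, never from a script. Its argument "increments" is a list that holds one entry, the list of rows, each a list of 5 numbers: the gripper's target within -1 to 1 (fully open at 1, half-way at 0, shut at -1), then the shift along the tool's x, y, z scaled (see below), then the turn about the tool's z scaled (see below). In form: [[[gripper, tx, ty, tz, roll], ...]]. A call has 1 to 5 rows; each row is the pose to reach, as a shift and turn from the pose commanded when the call began, along the tool's axes at that moment, turning the shorter way round; what a row does not reach only later rows make up. The controller multiplies each number of a shift by 120 mm and each number of a turn by 360 degrees. A row lasts 1/8 s, in which the tool goes at most 62.5 mm and 10.7 degrees, less where a joint would pass 70% of its speed; a pose out of reach is approached as far as the arm can. A call with a number of a shift or a turn outside -1 to 1 is refused whole. A call with a gripper value outside its range is refused whole. The fingers move at their own pace and stop on an object; "squeeze" is the grip in N (left out, the last holds). Time passes only in rows, so rows that repeat a pose let the fingers close. It gives the time, the measured TCP pose, the force, the opening and the grip force at its end, in the units of the state.
- r.get_state(): the state, without advancing time (a new reading comes with each control period).
- capture(name): name is "scene" or "top"; returns the picture (384x512x3 uint8, red, green, blue); there is no depth.
- camera_model(name): a dict with "camera_matrix" (3x3 intrinsics, pixels), "rvec" (rotation vector, rad) and "tvec" (3), from world to camera coordinates, as OpenCV has them. Camera axes: x right, y down, z forward; pixel columns grow to the right and rows downward; lengths in m; the calibration is good to about 2 mm. A picture is of the moment at which its call begins. camera_model takes no time and is no camera call.
- job.close_job(): hands the job in; it is judged then, once.
The state is a dict: "time_s": time; "joints": joint angles; "qd": joint speeds; "joint_torque": joint torques, N m; "tcp_pos": TCP position; "eef_rot": TCP orientation; "contact_force": force on the tool from outside, world axes, zero at the start; "moment": the same for the moment, N m; "gripper_width": finger opening in m; "gripper_force": force on a finger pad.
Only numpy, scipy, OpenCV 4.12 (cv2) and the standard library are available. Lean on these libraries where they do the work, as an engineer would, in place of code of your own. Each camera call takes 0.05 s, during which the arm holds its last target. There are 200 camera calls.

## Working session

There is one attempt and no reset: what is moved stays moved. The work goes in short steps, Python scripts to look and compute and a tool call to move; the robot and the scene stay as the last step left them, time stands still between calls to the robot, and variables do not carry over. Pictures are saved under pics/ and viewed, at most 10 in all, crops included, and the job is handed in when it is done.

Besides the shell and the picture viewer there is one more tool, called after "Emit:" as name(argument=value, ...) on one line, values as JSON. drive_tool: Moves the arm, as the interface text tells. Its arguments: {"type":"object","properties":{"increments":{"type":"array"},"squeeze":{"type":"number"}},"required":["increments"]}

```bash
mkdir -p pics
cat > h.py <<'E'
import numpy as np, cv2
from plant import r, capture, camera_model, job
def ray(cam,uv,z):
    m=camera_model(cam);K=np.array(m["camera_matrix"],float);R=cv2.Rodrigues(np.array(m["rvec"],float))[0];t=np.array(m["tvec"],float).ravel()
    d=R.T@np.linalg.inv(K)@np.array([uv[0],uv[1],1.]);c=-R.T@t
    return c+d*(z-c[2])/d[2]
def proj(cam,P):
    m=camera_model(cam);return cv2.projectPoints(np.array(P,float).reshape(-1,3),np.array(m["rvec"],float),np.array(m["tvec"],float),np.array(m["camera_matrix"],float),None)[0].reshape(-1,2)
def save(cam,name,crop=None,s=1):
    im=capture(cam)
    if crop: a,b,c,d=crop; im=im[b:d,a:c]
    im=cv2.resize(im,None,fx=s,fy=s,interpolation=cv2.INTER_CUBIC)
    cv2.imwrite("pics/"+name,im[:,:,::-1])
E
python3 - <<'E'
from h import *
save("top","t0.png",None,1.5); save("scene","s0.png",None,1.5)
print(r.get_state())
E
```

```text
{'time_s': 0.1, 'joints': array([ 8.62352176e+01,  2.05879610e+01,  6.39448608e-01, -1.68773143e-02,
       -7.01372166e+01, -1.65062446e+01]), 'qd': array([-0.02900806, -0.07551801,  0.13708387,  0.03507736, -0.02553745,
       -0.01192926]), 'joint_torque': array([-8.14312807e-04, -5.84162879e+01,  2.93752849e+01,  7.01546788e+00,
        1.01720323e-02, -4.87696207e-05]), 'tcp_pos': array([0.23375158, 0.63278223, 0.2367152 ]), 'eef_rot': array([ 1.79913296e+02, -9.14664678e-03, -2.02767664e+01]), 'contact_force': array([ 0.00270457,  0.20803739, -0.09831923]), 'moment': array([-0.00740586,  0.02675682, -0.05148658]), 'gripper_force': 0.0, 'gripper_width': 0.08782273365461776}
```

View pics/t0.png

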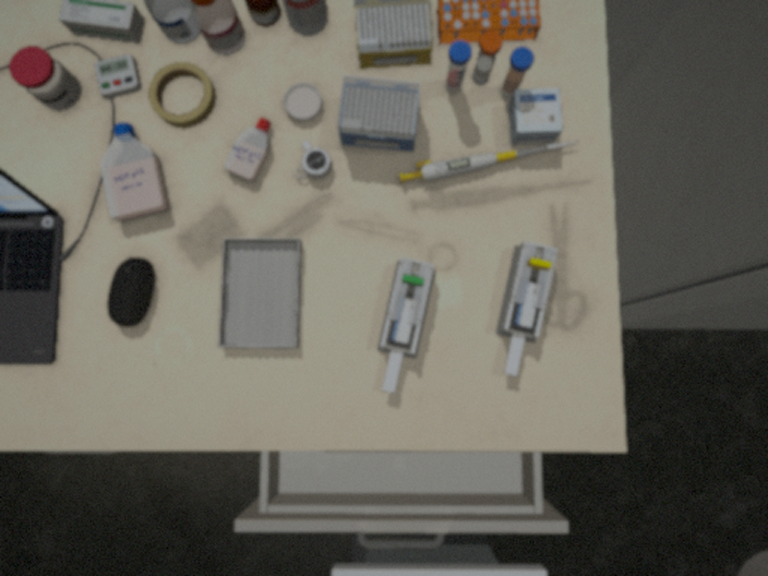

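View pics/s0.png

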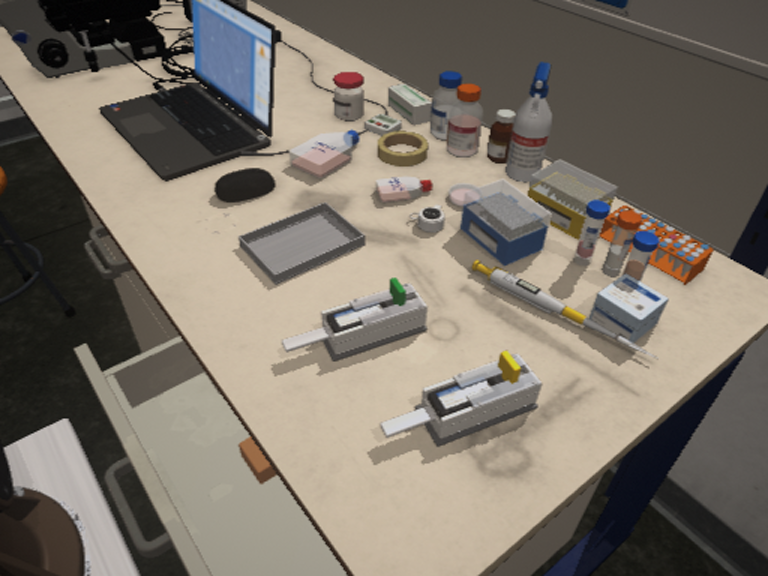

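The top view shows the tray at about (261,294)/1.5, the green dock at (407,310)/1.5 with its tongue end at (391,390)/1.5, and the yellow dock at (528,295)/1.5. Next I take enlarged crops.

Run:
```python
from h import *
save("top","t1.png",(240,155,310,270),5)
save("scene","s1.png",(180,175,300,245),6)
print(camera_model("top"))
for n,uv,z in [("tabtop",(413/1.5,279/1.5),.076),("tongue end",(390/1.5,390/1.5),.03),("ytab",(540/1.5,264/1.5),.076),("ytongue",(512/1.5,374/1.5),.03)]+[("tray",(u/1.5,v/1.5),.02) for u,v in [(223,240),(301,240),(301,348),(220,347)]]: print(n,ray("top",uv,z))
```

```text
{'camera_matrix': array([[382.87646729,   0.        , 260.19566621],
       [  0.        , 382.87646729, 196.90146194],
       [  0.        ,   0.        ,   1.        ]]), 'rvec': array([ 2.15474141, -2.15315846,  0.12614403]), 'tvec': array([0.06896543, 0.55378762, 0.83175425])}
tabtop [0.57233138 0.03638386 0.076     ]
tongue end [0.41255787 0.06967565 0.03      ]
ytab [ 0.59424077 -0.14694029  0.076     ]
ytongue [ 0.43634888 -0.11197056  0.03      ]
tray [0.64230632 0.32995128 0.02      ]
tray [0.64225587 0.20841741 0.02      ]
tray [0.47495285 0.20499551 0.02      ]
tray [0.47635141 0.32832797 0.02      ]
```

View pics/t1.png

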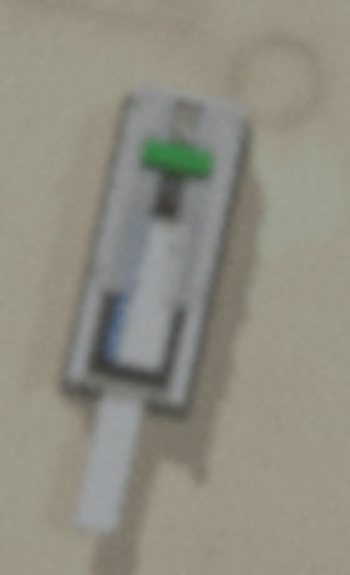

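View pics/s1.png

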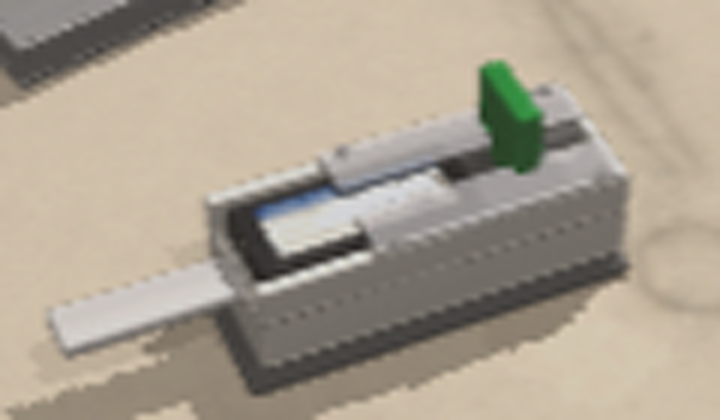

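```bash
cat >> h.py <<'E'
def dockpt(p,P):
    P=np.array(P,float)/1000;c,s=np.cos(p[2]),np.sin(p[2])
    return np.c_[p[0]+c*P[:,0]-s*P[:,1],p[1]+s*P[:,0]+c*P[:,1],P[:,2]]
E
python3 - <<'E'
from h import *
from scipy.optimize import least_squares
S=[((482,67),(64,16,76)),((500,61),(74,16,76)),((542,112),(74,-16,76)),((520,120),(64,-16,76)),((50,320),(-97,10,30)),((68,351),(-97,-10,30)),((628,174),(104,-26,44)),((258,293),(-34,-26,44)),((208,203),(-34,26,44))]
T=[((77,529),(-97,10,30)),((117,530),(-97,-10,30)),((177,157),(69,0,76)),((128,92),(104,26,44)),((248,106),(104,-26,44))]
su=np.array([s[0] for s in S])/6+[180,175]-.4; tu=np.array([s[0] for s in T])/5+[240,155]-.4
sp=[s[1] for s in S]; tp=[s[1] for s in T]
def f(p,w=3):
    a=(proj("scene",dockpt(p,sp))-su).ravel(); b=(proj("top",dockpt(p,tp))-tu).ravel()
    return a if w==1 else b if w==2 else np.r_[a,b]
for w in (1,2,3):
    o=least_squares(f,[.5,.05,-.2],args=(w,),loss="soft_l1"); print(w,o.x,np.degrees(o.x[2]),np.round(f(o.x).reshape(-1,2),1).tolist())
p=o.x
for x in [95,74,14,-49]: print(x,dockpt(p,[(x,0,0)]))
E
```

```text
1 [ 0.50688965  0.05551014 -0.20187382] -11.566518020302436 [[-0.9, -0.4], [0.4, -0.8], [0.6, 0.2], [-0.2, 0.3], [-0.5, -0.8], [-0.2, 0.9], [0.6, 0.1], [0.8, 1.0], [-0.7, -0.9], [-1.8, -1.0], [-1.0, 0.6], [-2.1, -1.0], [-0.9, -3.1], [-2.3, -1.3]]
2 [ 0.50448091  0.05191574 -0.20743837] -11.885342996321718 [[-0.7, 1.1], [0.7, 0.7], [0.9, 1.8], [0.1, 1.9], [-0.7, 0.6], [-0.4, 2.4], [1.0, 1.7], [0.7, 2.6], [-0.7, 0.5], [-0.4, 0.0], [0.4, 1.7], [-0.3, 0.2], [0.9, -2.0], [-0.5, -0.2]]
3 [ 0.50573816  0.05376918 -0.20294315] -11.627786021553609 [[-0.8, 0.3], [0.5, -0.1], [0.7, 1.0], [-0.0, 1.1], [-0.6, -0.1], [-0.3, 1.6], [0.8, 0.8], [0.8, 1.8], [-0.7, -0.2], [-1.0, -0.5], [-0.2, 1.2], [-1.3, -0.5], [-0.1, -2.6], [-1.5, -0.8]]
95 [[0.59878853 0.03462165 0.        ]]
74 [[0.5782195  0.03885426 0.        ]]
14 [[0.51945084 0.05094743 0.        ]]
-49 [[0.45774375 0.06364527 0.        ]]
```

The two views agree to about 3 mm: dock near (0.5055, 0.0535), yaw -11.6°. Next I move behind and above the tab with the fingers shut.

Emit:
drive_tool(increments=[[[-1,0.3,0.24,0,-0.012],[-1,0.65,0.5,0,-0.024],[-1,0.93,0.72,0,-0.024],[-1,0.93,0.72,0,-0.024]]], squeeze=10)

```text
time_s: 0.7
tcp_pos: [0.3099, 0.5112, 0.2381]
eef_rot: [-180.0, 0.0, -11.8]
contact_force: [-0.1, 0.3, -0.0]
gripper_width: 0.053
gripper_force: 0.0
```

Emit:
drive_tool(increments=[[[-1,0.3,0.3,0,0],[-1,0.6,0.62,0,0],[-1,0.81,0.85,0,0]]])

```text
time_s: 1.08
tcp_pos: [0.3838, 0.3929, 0.2375]
eef_rot: [180.0, 0.0, -11.6]
contact_force: [0.4, -1.0, -0.1]
gripper_width: 0.0235
gripper_force: 0.0
```

Emit:
drive_tool(increments=[[[-1,0.3,0.3,0,0],[-1,0.6,0.62,0,0],[-1,0.81,0.85,0,0]]])

```text
time_s: 1.45
tcp_pos: [0.4586, 0.2734, 0.2376]
eef_rot: [-180.0, -0.0, -11.6]
contact_force: [-0.5, 0.1, 1.3]
gripper_width: 0.0007
gripper_force: 0.0
```

Emit:
drive_tool(increments=[[[-1,0.3,0.3,0,0],[-1,0.6,0.62,0,0],[-1,0.81,0.85,0,0],[-1,0.81,0.85,0,0]]])

```text
time_s: 1.95
tcp_pos: [0.5335, 0.1535, 0.2372]
eef_rot: [180.0, 0.0, -11.8]
contact_force: [-1.1, 1.3, 0.3]
gripper_width: 0.0005
gripper_force: 0.0
```

Emit:
drive_tool(increments=[[[-1,0.3,0.3,0,0],[-1,0.6,0.62,0,0],[-1,0.82,0.86,0,0],[-1,0.82,0.86,0.4,0],[-1,0.82,0.86,0.8,0]]])

```text
time_s: 2.58
tcp_pos: [0.6086, 0.0347, 0.1406]
eef_rot: [-179.9, -0.1, -11.7]
contact_force: [-0.0, 1.1, -0.2]
gripper_width: -0.0002
gripper_force: 0.0
```

Emit:
drive_tool(increments=[[[-1,0,0,0,0],[-1,0,0,0,0]]])

```text
time_s: 2.82
tcp_pos: [0.6093, 0.0349, 0.1433]
eef_rot: [-180.0, -0.1, -11.5]
contact_force: [-0.5, 0.2, 0.5]
gripper_width: 0.0005
gripper_force: 0.0
```

Run:
```python
from h import *
im=capture("scene")[130:250,170:330]; cv2.imwrite("pics/s2.png",cv2.resize(im,None,fx=4.5,fy=4.5,interpolation=2)[:,:,::-1])
t=np.array(r.get_state()["tcp_pos"]);d=t[:2]-[.5055,.0535];a=np.radians(-11.6)
print(t,r.get_state()["eef_rot"],"dock x,y",d@[np.cos(a),np.sin(a)],d@[-np.sin(a),np.cos(a)])
```

```text
[0.60959126 0.03500874 0.14389452] [-1.79935974e+02 -1.71935964e-01 -1.15587581e+01] dock x,y 0.10568340230329092 0.0028168701705028436
```

View pics/s2.png

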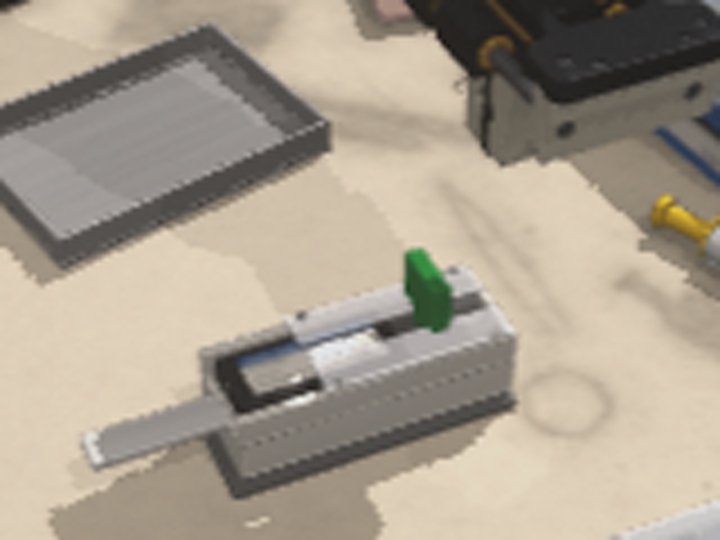

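The picture shows the tab at rest (430,290) and the gripper at upper right with no fingers visible. I'll project the TCP to check.

Run:
```python
from h import *
t=np.array(r.get_state()["tcp_pos"])
for z in (-.011,0,.03,.055,.1): print(z,(proj("scene",t+[0,0,z])-[170,130])*4.5, proj("top",t+[0,0,z]))
cv2.imwrite("pics/s3.png",cv2.resize(np.hstack([capture("scene"),capture("top")]),None,fx=.78,fy=.78)[:,:,::-1])
```

```text
-0.011 [[502.52131006 146.7484295 ]] [[276.84601197 163.54220853]]
0 [[504.08470468 126.73520223]] [[277.04450351 162.38403143]]
0.03 [[508.50472368  70.15393719]] [[277.61581049 159.05051559]]
0.055 [[512.37323869  20.63254984]] [[278.12848809 156.05909604]]
0.1 [[519.8011995  -74.45378769]] [[279.14762681 150.11252944]]
```

View pics/s3.png

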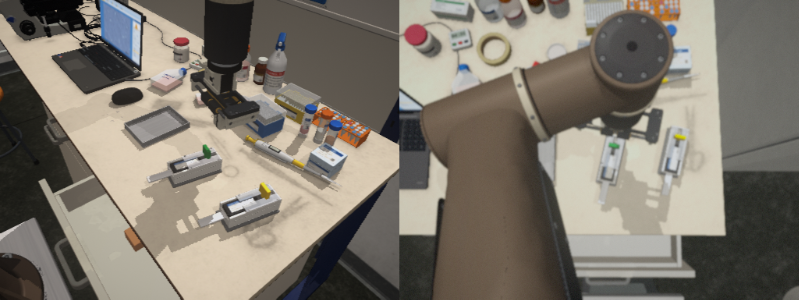

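Run:
```python
from h import *
save("scene","s4.png",(230,60,380,220),3.7)
```

```text
(no output)
```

View pics/s4.png

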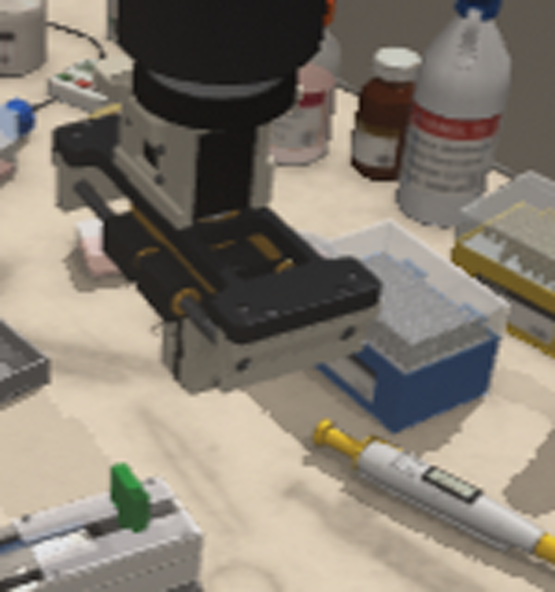

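The shut fingers are at crop (190,355), with the tip near (190,390). That agrees with the projected TCP at (192,363) and tip at (191,380). Next I lower behind the tab.

Emit:
drive_tool(increments=[[[-1,0,0.02,0.3,0],[-1,0,0.02,0.55,0],[-1,0,0.02,0.65,0],[-1,0,0.02,0.65,0],[-1,0,0.02,0.65,0]]])

```text
time_s: 3.65
tcp_pos: [0.6087, 0.032, 0.065]
eef_rot: [-179.9, -0.1, -11.6]
contact_force: [-0.1, -0.9, -0.5]
gripper_width: 0.0001
gripper_force: 0.0
```

Emit:
drive_tool(increments=[[[-1,-0.05,0,0,0],[-1,-0.1,0,0,0],[-1,-0.15,0,0,0],[-1,-0.2,0,0,0],[-1,-0.25,0,0,0]]])

```text
time_s: 4.28
tcp_pos: [0.579, 0.0379, 0.064]
eef_rot: [-180.0, -0.1, -11.6]
contact_force: [4.1, -1.8, -1.6]
gripper_width: 0.0004
gripper_force: 2.7
```

Emit:
drive_tool(increments=[[[-1,-0.07,0,0,0],[-1,-0.14,0,0,0],[-1,-0.2,0,0,0],[-1,-0.27,0,0,0],[-1,-0.33,0,0,0]]])

```text
time_s: 4.9
tcp_pos: [0.5411, 0.0464, 0.064]
eef_rot: [-179.9, -0.2, -11.6]
contact_force: [7.4, -0.6, -5.3]
gripper_width: 0.0004
gripper_force: 4.1
```

Emit:
drive_tool(increments=[[[-1,-0.03,0,0,0],[-1,-0.06,0,0,0],[-1,-0.08,0,0,0],[-1,-0.08,0,0,0]]])

```text
time_s: 5.4
tcp_pos: [0.5316, 0.0484, 0.064]
eef_rot: [-179.9, -0.2, -11.6]
contact_force: [6.6, -0.6, -4.1]
gripper_width: 0.0006
gripper_force: 3.1
```

Emit:
drive_tool(increments=[[[-1,-0.02,0,0,0],[-1,-0.04,0,0,0],[-1,-0.04,0,0,0]]])

```text
time_s: 5.78
tcp_pos: [0.5294, 0.0492, 0.0642]
eef_rot: [-179.9, -0.4, -11.6]
contact_force: [17.4, -6.6, -13.0]
gripper_width: 0.0006
gripper_force: 9.3
```

The force jumped to 17 N at dock x ≈ 24 mm, which is the stop. I press a little more, then let the tab return.

Emit:
drive_tool(increments=[[[-1,-0.01,0,0,0],[-1,-0.01,0,0,0]]])

```text
time_s: 6.02
tcp_pos: [0.5292, 0.0493, 0.0642]
eef_rot: [-179.8, -0.5, -11.6]
contact_force: [22.7, -10.2, -16.6]
gripper_width: 0.0002
gripper_force: 11.7
```

Emit:
drive_tool(increments=[[[-1,0.15,0,0,0],[-1,0.3,0,0,0],[-1,0.45,0,0,0],[-1,0.6,0,0,0],[-1,0.72,0,0,0]]])

```text
time_s: 6.65
tcp_pos: [0.609, 0.0313, 0.0634]
eef_rot: [180.0, 0.0, -11.6]
contact_force: [0.5, 0.4, -0.2]
gripper_width: 0.0003
gripper_force: 0.0
```

Emit:
drive_tool(increments=[[[-1,0,0,-0.2,0],[-1,0,0,-0.5,0],[1,0,0,-0.8,0],[1,0,0,-0.8,0]]])

```text
time_s: 7.15
tcp_pos: [0.6103, 0.0319, 0.1628]
eef_rot: [-179.9, -0.3, -11.6]
contact_force: [-0.6, 0.2, -0.6]
gripper_width: 0.0152
gripper_force: 0.0
```

Run:
```python
from h import *
save("scene","s5.png",(180,165,300,245),6)
p=[.5055,.0535,np.radians(-11.6)]
q=dockpt(p,[(-90,18,43),(-90,-18,43),(-8,-18,43),(-8,18,43),(64,-16,76)])
print((proj("scene",q)-[180,165])*6)
```

```text
[[ 52.32202104 328.52986576]
 [ 89.17153754 402.37946568]
 [323.66161018 323.62723138]
 [281.16142077 254.58208311]
 [517.25832222 184.57577429]]
```

View pics/s5.png

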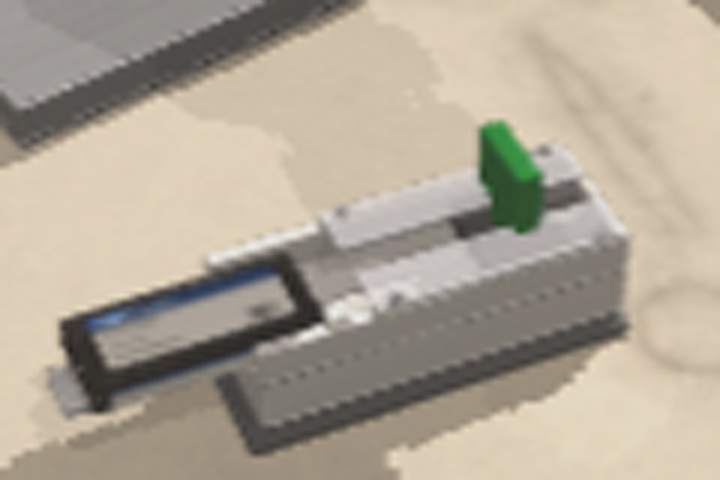

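The picture shows the case out, with front corners at (62,325) and (100,395), so its centre is at dock x ≈ -46 mm. The tab is back at rest. Next I move over the case.

Emit:
drive_tool(increments=[[[1,-0.3,0,0,0],[1,-0.6,0,0,0],[1,-0.7,0,0,0]]])

```text
time_s: 7.58
tcp_pos: [0.5241, 0.0483, 0.1586]
eef_rot: [180.0, 0.1, -11.6]
contact_force: [-0.0, 1.0, 0.5]
gripper_width: 0.0489
gripper_force: 0.0
```

Emit:
drive_tool(increments=[[[1,-0.3,0,0,0],[1,-0.6,0,0,0],[1,-0.7,0,0,0],[1,-0.7,0,0,0],[1,-0.7,0,0,0]]])

```text
time_s: 8.2
tcp_pos: [0.4452, 0.0655, 0.1595]
eef_rot: [180.0, -0.0, -11.6]
contact_force: [0.4, -0.3, 0.5]
gripper_width: 0.0871
gripper_force: 0.0
```

Emit:
drive_tool(increments=[[[1,0,0,0.2,0],[1,0,0,0.4,0],[1,0,0,0.5,0],[1,0,0,0.5,0]]])

```text
time_s: 8.7
tcp_pos: [0.4443, 0.0649, 0.0988]
eef_rot: [179.9, 0.1, -11.7]
contact_force: [-0.1, -0.4, -0.0]
gripper_width: 0.0877
gripper_force: 0.0
```

Emit:
drive_tool(increments=[[[1,0,0,0.2,0],[1,0,0,0.4,0],[1,0,0,0.475,0],[1,0,0,0.475,0],[1,0,0,0.475,0]]])

```text
time_s: 9.32
tcp_pos: [0.445, 0.0657, 0.0435]
eef_rot: [-179.9, -0.1, -11.6]
contact_force: [0.7, 0.6, -0.4]
gripper_width: 0.0877
gripper_force: 0.0
```

Emit:
drive_tool(increments=[[[-0.1,0,0,0,0],[-0.3,0,0,0,0],[-0.3,0,0,0,0],[-0.3,0,0,0,0],[-0.3,0,0,0,0]]], squeeze=15)

```text
time_s: 9.95
tcp_pos: [0.4443, 0.0653, 0.0426]
eef_rot: [180.0, -0.0, -11.6]
contact_force: [-0.1, 1.1, -0.0]
gripper_width: 0.043
gripper_force: 0.0
```

Emit:
drive_tool(increments=[[[-0.6,0,0,0,0],[-1,0,0,0,0],[-1,0,0,0,0],[-1,0,0,0,0],[-1,0,0,0,0]]])

```text
time_s: 10.58
tcp_pos: [0.4444, 0.0654, 0.0426]
eef_rot: [-180.0, -0.0, -11.6]
contact_force: [0.7, 1.6, -0.8]
gripper_width: 0.0358
gripper_force: 15.0
```

Emit:
drive_tool(increments=[[[-1,0,0,-0.03,0],[-1,0,0,-0.1,0],[-1,0,0,-0.25,0],[-1,0,0,-0.4,0],[-1,0,0,-0.6,0]]], squeeze=20)

```text
time_s: 11.2
tcp_pos: [0.4435, 0.0646, 0.1154]
eef_rot: [179.9, 0.1, -11.6]
contact_force: [0.6, -0.2, -1.2]
gripper_width: 0.0355
gripper_force: 20.0
```

Run:
```python
from h import *
save("scene","s6.png",(150,130,290,245),5)
print(r.get_state()["tcp_pos"],r.get_state()["gripper_width"])
```

```text
[0.44524281 0.06529804 0.11850733] 0.03580255981018045
```

View pics/s6.png

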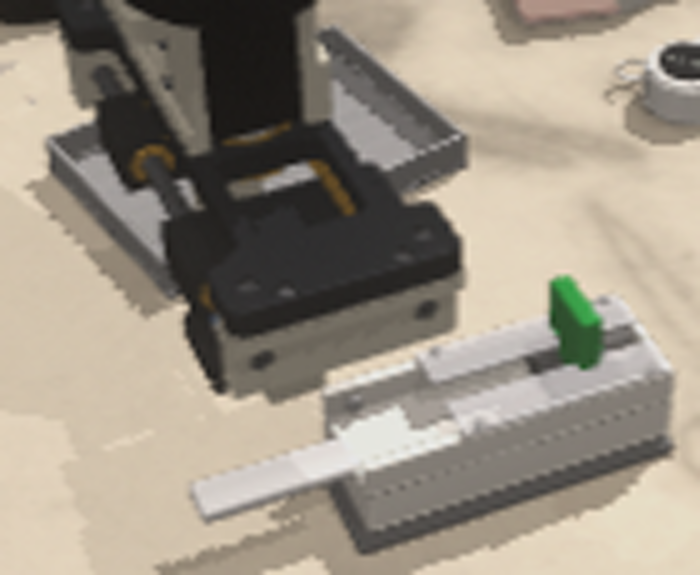

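The case is clear of the dock and held (width 35.8 mm), though the gripper hides it from the camera. Next I carry it to the tray, centred at about (0.559, 0.268).

Emit:
drive_tool(increments=[[[-1,0.03,-0.1,0,0],[-1,0.09,-0.33,0,0],[-1,0.15,-0.58,0,0],[-1,0.21,-0.82,0,0],[-1,0.235,-0.91,0,0]]])

```text
time_s: 11.88
tcp_pos: [0.4947, 0.1689, 0.1135]
eef_rot: [179.9, 0.0, -11.5]
contact_force: [-0.9, -0.9, -1.2]
gripper_width: 0.0356
gripper_force: 20.0
```

Emit:
drive_tool(increments=[[[-1,0.05,-0.2,0,-0.01],[-1,0.12,-0.45,0,-0.02],[-1,0.18,-0.7,0,-0.032],[-1,0.235,-0.91,0,-0.032],[-1,0.235,-0.91,0,-0.032]]])

```text
time_s: 12.5
tcp_pos: [0.5439, 0.2695, 0.1133]
eef_rot: [179.9, 0.1, -0.0]
contact_force: [0.1, -0.6, -1.8]
gripper_width: 0.036
gripper_force: 20.0
```

Emit:
drive_tool(increments=[[[-1,0,0,0,0],[-1,0,0,0,0],[-1,0,0,0,0]]])

```text
time_s: 12.88
tcp_pos: [0.5434, 0.2674, 0.1147]
eef_rot: [-180.0, -0.0, -0.1]
contact_force: [0.2, 0.4, -0.8]
gripper_width: 0.0356
gripper_force: 20.0
```

Emit:
drive_tool(increments=[[[-1,0,0,0.15,0],[-1,0,0,0.35,0],[-1,0,0,0.55,0],[-1,0,0,0.7,0],[-1,0,0,0.76,0]]])

```text
time_s: 13.5
tcp_pos: [0.5431, 0.2672, 0.0225]
eef_rot: [179.9, 0.1, -0.1]
contact_force: [-0.2, 0.5, -0.5]
gripper_width: 0.0357
gripper_force: 20.0
```

Emit:
drive_tool(increments=[[[-1,0,0,0.02,0],[-1,0,0,0.04,0],[-1,0,0,0.05,0],[-1,0,0,0.05,0]]])

```text
time_s: 14.0
tcp_pos: [0.5437, 0.268, 0.0177]
eef_rot: [-180.0, -0.0, -0.1]
contact_force: [0.2, -0.1, -0.6]
gripper_width: 0.0359
gripper_force: 20.0
```

Emit:
drive_tool(increments=[[[-1,0,0,0.008,0],[-1,0,0,0.016,0],[-1,0,0,0.016,0],[-1,0,0,0.016,0]]])

```text
time_s: 14.5
tcp_pos: [0.5436, 0.2679, 0.0156]
eef_rot: [-180.0, -0.0, -0.1]
contact_force: [-1.3, -0.4, 1.7]
gripper_width: 0.0358
gripper_force: 20.0
```

Contact with the floor shows in the force, so I release part-way and lift.

Emit:
drive_tool(increments=[[[-0.1,0,0,0,0],[0.0,0,0,0,0],[0.15,0,0,0,0],[0.15,0,0,0,0],[0.15,0,0,0,0]]])

```text
time_s: 15.12
tcp_pos: [0.5435, 0.2679, 0.0154]
eef_rot: [-180.0, -0.0, -0.1]
contact_force: [0.0, -0.7, -0.5]
gripper_width: 0.0504
gripper_force: 0.0
```

Emit:
drive_tool(increments=[[[0.15,0,0,-0.1,0],[0.15,0,0,-0.3,0],[0.15,0,0,-0.6,0],[0.15,0,0,-0.9,0],[0.15,0,0,-1,0]]])

```text
time_s: 15.75
tcp_pos: [0.5447, 0.2687, 0.139]
eef_rot: [-179.8, -0.2, -0.1]
contact_force: [-0.9, 0.3, 0.4]
gripper_width: 0.0503
gripper_force: 0.0
```

Emit:
drive_tool(increments=[[[0.15,0,-0.3,-0.3,0],[0.15,0,-0.7,-0.7,0],[0.15,0,-1,-1,0],[0.15,0,-1,-1,0],[0.15,0,-1,-1,0]]])

```text
time_s: 16.38
tcp_pos: [0.5431, 0.3876, 0.2547]
eef_rot: [180.0, 0.1, -0.1]
contact_force: [-0.1, -0.4, -0.1]
gripper_width: 0.0505
gripper_force: 0.0
```

Run:
```python
from h import *
save("scene","s7.png",(120,80,380,300),2.7)
print(r.get_state()["tcp_pos"],r.get_state()["contact_force"])
```

```text
[0.54310883 0.38696477 0.25426989] [-0.20536157 -0.49104934 -0.50318912]
```

View pics/s7.png

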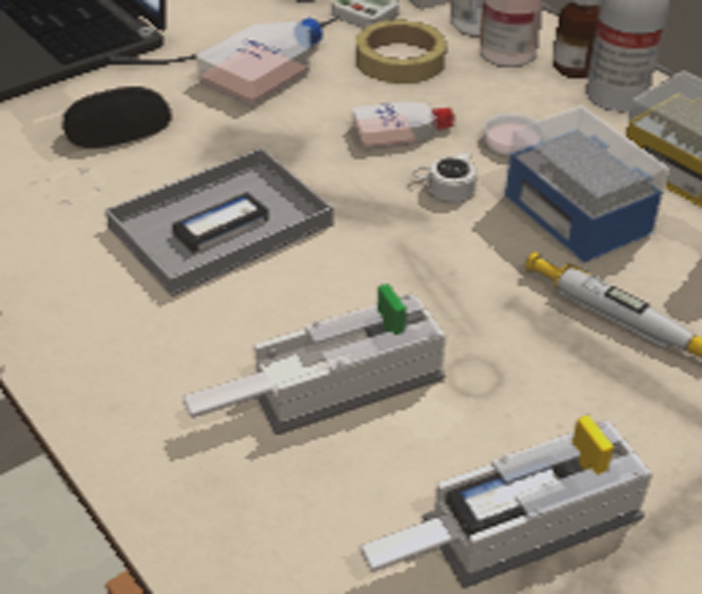

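The case lies flat in the middle of the tray at (222,220), the green tab is at rest at (392,308), and the yellow case is still in its dock at (500,497).

```bash
python3 -c "
from plant import job
print(job.close_job())"
```

```text
the job is handed in; nothing more can be done
None
```

The job is handed in: the green-dock case was ejected and lies flat in the steel tray, the green tab has sprung back, and the yellow-dock case stayed where it was; no verdict was returned.

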